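Close and latch the filter cover of a bench air-filter unit

ROBOT

A 7-joint arm with a two-finger parallel gripper is mounted at the origin on the work surface. World frame = base frame: x ahead of the robot, y to its left, z up, the work surface at z = 0. Lengths are in m, angles in degrees, forces in N, time in s.
With the tool pointing down it reaches from about 0.425 to 0.95 m from the base axis. Payload 4.7 kg.
Tool frame: the origin (TCP) lies at the very end of the fingers, on their centre line; the grasp point (between the pads) lies 19 mm behind it; z points along the fingers, y is the direction in which the jaws open and shut (so a half turn about z gives the same grasp; the last joint's range is limited). The gripper opens to 85 mm and grips with 20 to 120 N. Pads are 22 mm wide; open, the fingers measure 114 mm over their backs; the gripper's body (76 mm by 85 mm) begins 54 mm behind the grasp point. The pads swing forward as they close: fully open they stand 13 mm farther back than shut.
Start: joints at [-74.937, 26.849, -2.785, 87.806, 1.381, 65.374, -4.715], TCP at [0.194, 0.646, 0.231] pointing down, gripper open.
Joint ranges: [-148.3, 148.3], [-19.14, 114.17], [-79.39, 73.82], [5.75, 140.21], [-59.74, 239.74], [12.07, 113.84], [-152.46, 152.46]. Speed limits (degrees/s): [147.25, 147.25, 180, 180, 180, 180, 180].

INTERFACE

Orientations are given as a 3x3 rotation matrix whose columns are the frame's x, y, z axes.
In Python, from cell import r gives the robot as it stands.
- The arm moves only by the tool servo_tool, never from a script. Its arguments are lists of equal length, an entry for each row: "turn": the turn, a rotation vector about the tool's x, y, z in rad, a list of three; "linear": the shift along the tool's x, y, z in mm, a list of three; "fingers": the opening, from 0 (shut) to 1 (fully open). A call has 1 to 12 rows; each row shifts and turns the pose as measured when the row begins, along the tool's axes as they then stand; what a row does not reach is not made up. A row lasts 1/8 s, in which the tool goes at most 62.5 mm and 10.7 degrees, less where a joint would pass 70% of its speed; a pose out of reach is approached as far as the arm can. A call is refused whole if a number of a shift passes 62.5 or a number of a turn 0.188, either way. A call with a gripper value outside its range is refused whole. The fingers move at their own pace and stop on an object; the grip force is fixed at half the most. Time passes only in rows, so rows that do not move let the fingers close. It gives the time, the measured TCP pose, the force and the opening at its end, in the units of the state.
- r.sense(): the state, without advancing time (a new reading comes with each control period).
- r.read_camera(name): name is "side" or "top"; returns a dict with "frame" (400x640x3 uint8, red, green, blue), "fx", "fy", "cx", "cy" (pixels), "rvec" (rotation vector, rad) and "tvec" (3), from world to camera coordinates, as OpenCV has them. Camera axes: x right, y down, z forward; pixel columns grow to the right and rows downward; lengths in m; the calibration is good to about 2 mm. A picture is of the moment at which its call begins. There is no depth.
- r.hand_in(): hands the job in, once; it reports no verdict.
The state is a dict: "time_s": time; "joint_positions": joint angles; "qd": joint speeds; "effort": joint torques, N m; "tool_pos": TCP position; "tcp_rot": TCP orientation; "force": force on the tool from outside, world axes, zero at the start; "wrist_torque": the same for the moment, N m; "opening": opening from 0.0 (shut) to 1.0 (fully open).
Only numpy, scipy, OpenCV 4.12 (cv2) and the standard library are available. Lean on these libraries where they do the work, as an engineer would, in place of code of your own. Each camera call takes 0.05 s, during which the arm holds its last target.

TASK

The filter in the bench air-filter unit has just been changed and its hinged cover still stands open. Push the cover down onto its seal, set a fingertip in the slot of the cover's round cam latch, and while pressing the cover fully down turn the latch a quarter turn clockwise to its stop, so that the cover stays locked down when you take your hand away. Only push: never swing the cover further open, and leave everything else on the bench where it is.

Things in the scene. Friction and masses are not known exactly. Their poses are not given: they have to be found in the camera images.
- unit: the air-filter unit, a white sheet-metal tub 260 mm deep (x) by 280 mm wide (y), fixed to the bench. Origin: centre of its underside, on the bench. x points from its front (grille and switch, robot side) to its back (hinge side), y to its left, z up. The hinge line runs along y, 125 mm behind the origin and 122 mm above the bench
- cover (a joint): opening angle of the grey cover (4 mm sheet, 280 mm wide, 255 mm long, hinged on the unit's far side): 0 = fully down, grows as its front edge rises. Starts at 0.35 to 0.6. It stays where it is left; a few newtons at its front swing it. The rubber seal along the front holds it up at about 0.03; pressing it to 0 takes about 8 N over the latch, and it can be squashed to -0.012, a solid stop
- cover_edge (a point): middle of the cover's front edge, on its outer face, 255 mm from the hinge line. The cover is plain flat sheet to the left and right of the latch plate, free to push on. On the plate a white dot (to the right) marks open and a green dot (towards this edge) locked; an orange mark in the slot points at them
- cover_hinge (a point): middle of the hinge line, at the level of the cover's underside
- cam (a joint): angle of the latch rotor: 0 = open (slot parallel to the front edge), grows clockwise seen from above, 1.571 = locked, a solid stop (slot points at the front edge). Starts at 0 to 0.25, stays where it is left, needs about 0.1 N m. From about 0.8 on its hidden pawl must slide under a keeper lip: it does so only with the cover pressed to within about 0.015 of 0, else it jams there
- slot (a point): centre of the slot's mouth, on the rotor's axis, flush with its face. Aluminium rotor, 82 mm across, in a black plate 108 mm square, 2 mm proud of the cover; axis 185 mm from the hinge line, on the cover's centre line, 128 mm above the bench with the cover down. Dark-floored slot 30 mm wide, 15 mm deep, straight across the whole rotor along this point's y (x across the slot, z out of the cover)
- tip_box: bystander: navy pipette-tip box with a yellow top, 85 x 125 x 66 mm, loose. Origin: centre of its underside
- tube_rack: bystander: green tube rack 126 x 95 x 40 mm with a few small tubes, loose. Origin: centre of its underside
- bottle: bystander: amber bottle with a blue cap, 64 mm across, 130 mm tall, loose. Origin: centre of its underside

How it is judged:
By the outcome, as a careful person would: the job done as asked, in the order asked, and still so for the second after the job is handed in, with the robot touching nothing.
It also fails if it takes over 42 s, if anything falls off the work surface, if the arm or the gripper's body presses on something with over 40 N, if the wrist force passes 120 N, or if a joint passes its speed limit or range.

## Working session

There is one attempt and no reset: what is moved stays moved. The work goes in short steps, Python scripts to look and compute and a tool call to move; the robot and the scene stay as the last step left them, time stands still between calls to the robot, and variables do not carry over. Pictures are saved under pics/ and viewed, and the job is handed in when it is done.

Besides the shell and the picture viewer there is one more tool, called after ">>>" as name(argument=value, ...) on one line, values as JSON. servo_tool: Moves the arm, as the interface text tells. Its arguments: {"type":"object","properties":{"turn":{"type":"array"},"linear":{"type":"array"},"fingers":{"type":"array"}},"required":["turn","linear","fingers"]}

```bash
mkdir -p pics; ls; python3 - <<'E'
from cell import r
import cv2,numpy as np
print(r.sense())
for n in ("side","top"):
    c=r.read_camera(n)
    cv2.imwrite(f"pics/{n}0.png",c["frame"][:,:,::-1])
    print(n,{k:np.round(np.array(v),4).tolist() for k,v in c.items() if k!="frame"})
    R=cv2.Rodrigues(np.array(c["rvec"],float))[0];print("pos",-R.T@np.array(c["tvec"]).ravel())
E
```

```text
pics
{'time_s': 0.0, 'joint_positions': array([-74.938838  ,  26.89665084,  -2.78397244,  87.87374596,
         1.38179697,  65.37499239,  -4.71640575]), 'qd': array([ 0.01885948,  0.07747498,  0.03953521, -0.12075703,  0.04170385,
        0.13811413,  0.01489458]), 'effort': array([-7.63693915e-04, -5.10322273e+01, -4.68756084e-02, -2.37714118e+01,
        1.07244783e-02,  7.56651512e-03,  6.99451249e-06]), 'tool_pos': array([0.19398989, 0.64591412, 0.23026895]), 'tcp_rot': array([[-9.57742006e-01,  2.87628274e-01, -4.74460824e-04],
       [ 2.87628651e-01,  9.57740140e-01, -1.89269897e-03],
       [-8.99835622e-05, -1.94918584e-03, -9.99998096e-01]]), 'force': array([ 0.04008938,  0.28041739, -0.10991887]), 'wrist_torque': array([ 0.06180364, -0.05019048,  0.05545812]), 'opening': 0.9975398657145385}
side {'fx': 514.0621, 'fy': 514.0621, 'cx': 318.1209, 'cy': 204.3454, 'rvec': [2.1951, 1.8698, -0.3038], 'tvec': [-0.1383, -0.5378, 1.4946]}
pos [ 0.9907113  -0.01706761  1.24918268]
top {'fx': 484.8873, 'fy': 484.8873, 'cx': 317.836, 'cy': 197.0325, 'rvec': [2.2188, -2.1902, 0.0908], 'tvec': [0.0256, 0.5892, 1.2157]}
pos [0.51820058 0.06377379 1.24621654]
```

View pics/side0.png

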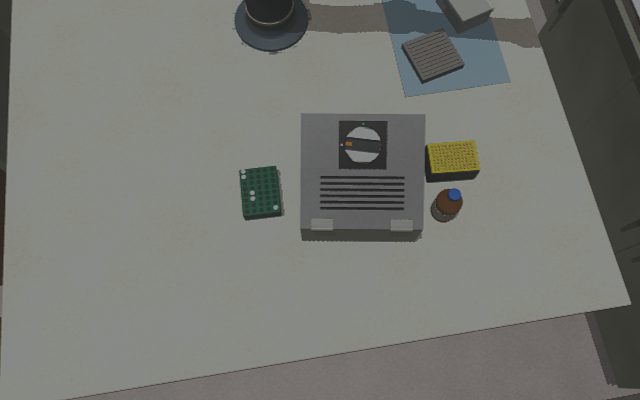

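View pics/top0.png

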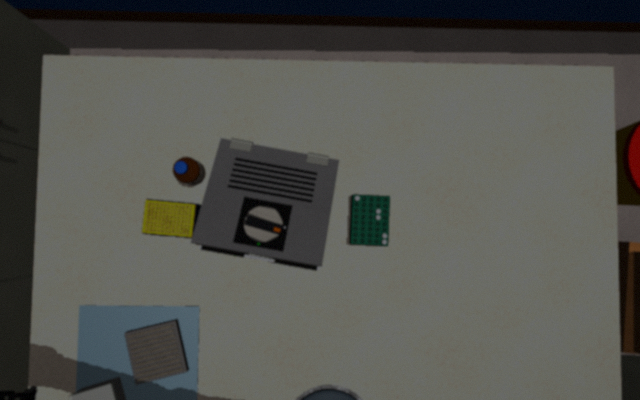

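```bash
python3 - <<'E'
import cv2
a=cv2.imread("pics/side0.png")[100:250,290:490]; cv2.imwrite("pics/side0z.png",cv2.convertScaleAbs(cv2.resize(a,(800,600),interpolation=cv2.INTER_CUBIC),alpha=1.4))
a=cv2.imread("pics/top0.png")[130:280,180:380]; cv2.imwrite("pics/top0z.png",cv2.convertScaleAbs(cv2.resize(a,(800,600),interpolation=cv2.INTER_CUBIC),alpha=1.8))
E
```

```text
(no output)
```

View pics/side0z.png

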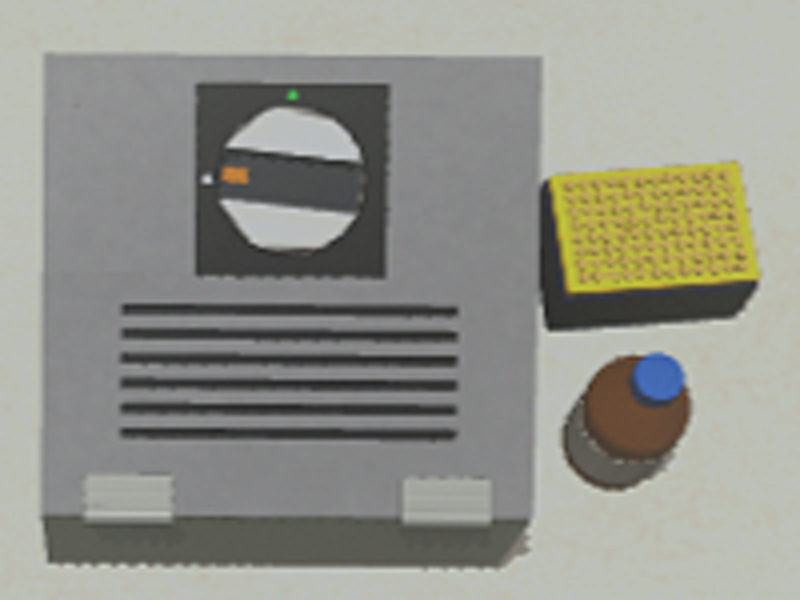

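View pics/top0z.png

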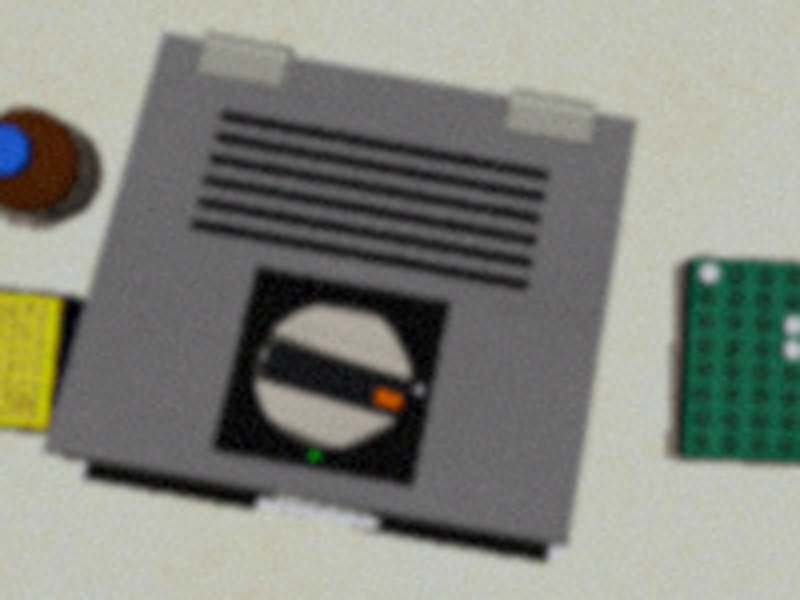

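```bash
cat > fit.py <<'E'
import numpy as np,cv2
from scipy.optimize import least_squares
def uframe(x,y,psi):
    ex=np.array([np.cos(psi),np.sin(psi),0]);ey=np.array([-np.sin(psi),np.cos(psi),0])
    return np.array([x,y,0.]),ex,ey
def cov(p,d,l,n):
    o,ex,ey=uframe(*p[:3]);t=p[3];ez=np.array([0,0,1.])
    return o+.125*ex+.122*ez+d*(-np.cos(t)*ex+np.sin(t)*ez)+l*ey+n*(np.sin(t)*ex+np.cos(t)*ez)
def proj(c,P):
    K=np.array([[c["fx"],0,c["cx"]],[0,c["fy"],c["cy"]],[0,0,1.]])
    return cv2.projectPoints(np.array(P,float).reshape(-1,1,3),np.array(c["rvec"],float),np.array(c["tvec"],float),K,None)[0].reshape(-1,2)
E
python3 - <<'E'
from fit import *
from cell import r
S=r.read_camera("side");T=r.read_camera("top")
pts=[(.255,.14,.004),(.255,-.14,.004),(.239,.054,.006),(.239,-.054,.006),(.131,.054,.006),(.131,-.054,.006),(.185,0,.006),(0,.14,.004),(0,-.14,.004)]
s=np.array([(541,57),(44,53),(390,84),(196,83),(386,277),(196,276),(290,179),(530,518),(44,517)])
t=np.array([(48,455),(567,545),(215,450),(412,484),(257,268),(447,302),(333,375),(165,33),(635,121)])
s=(s+.5)/4-.5+[290,100]; t=(t+.5)/4-.5+[180,130]
def f(p):
    P=[cov(p,*q) for q in pts]
    return np.r_[(proj(S,P)-s).ravel(),(proj(T,P)-t).ravel()]
b=None
for psi in (-.2,.2):
    q=least_squares(f,[.6,.1,psi,.45],loss="soft_l1",f_scale=1)
    if b is None or q.cost<b.cost:b=q
print(b.x,b.cost); np.save("p.npy",b.x)
print(np.round(f(b.x).reshape(2,-1,2),1).tolist())
p=b.x
for n,a in dict(edge=(.255,0,.004),slot=(.185,0,.006),edgeL=(.255,.14,.004),edgeR=(.255,-.14,.004)).items():
    print(n,cov(p,*a)); 
p0=p.copy();p0[3]=0;print("slot down",cov(p0,.185,0,.006))
E
```

```text
[ 0.5666473   0.14890377 -0.16684308  0.34954797] 9.171425562583986
[[[-0.6, 0.4], [-0.6, 0.7], [-1.0, 0.4], [-0.5, 0.4], [-0.5, 0.2], [-0.9, 0.2], [-0.2, 0.6], [0.7, -1.9], [-1.2, -2.5]], [[-1.2, -1.1], [-0.4, -0.1], [-1.1, -0.0], [-0.2, 0.5], [-0.4, -0.5], [0.2, -0.2], [-0.3, -0.3], [-1.5, 1.0], [-0.3, 0.8]]]
edge [0.45500969 0.1677045  0.21308876]
slot [0.52053881 0.15666883 0.1909947 ]
edgeL [0.4782595  0.30576046 0.21308876]
edgeR [0.43175987 0.02964855 0.21308876]
slot down [0.50748046 0.15886797 0.128     ]
```

```bash
cat >> fit.py <<'E'
def oncover(c,p,px,n=.006):
    "pixel -> (d,l) on cover plane at height n"
    return least_squares(lambda q:(proj(c,[cov(p,q[0],q[1],n)])-px).ravel(),[.185,0],x_scale=.05).x
E
python3 - <<'E'
from fit import *
from cell import r
S=r.read_camera("side");T=r.read_camera("top")
p=np.load("p.npy")
for nm,c,z,o,L in (("side",S,4,(290,100),dict(oranS=(235,175),white=(207,179),green=(292,95),e1a=(228,148),e1b=(362,163),e2a=(222,198),e2b=(356,213),cen=(291,180))),("top",T,4,(180,130),dict(oran=(388,398),white=(418,389),green=(314,456),e1a=(278,339),e1b=(410,380),e2a=(262,373),e2b=(390,411),))):
    for k,v in L.items():
        px=(np.array(v)+.5)/z-.5+o
        n=.006-.015 if 'oran' in k else .006
        print(nm,k,np.round(oncover(c,p,px,n)*1000,1))
print([np.round(cov(p,d,.095,.004),4) for d in (.2,)]); p[3]=0.03; print(cov(p,.2,.095,.004),cov(p,.185,0,.006))
E
```

```text
side oranS [189.8 -29.7]
side white [186.1 -46.3]
side green [233.5   1.2]
side e1a [203.6 -34.6]
side e1b [195.6  41. ]
side e2a [175.4 -37.7]
side e2b [167.5  37.9]
side cen [185.8   1.1]
top oran [187.7 -31.5]
top white [184.7 -47.4]
top green [ 2.322e+02 -2.000e-01]
top e1a [170.7  32.7]
top e1b [180.4 -42.2]
top e2a [191.6  36.9]
top e2b [199.9 -34.9]
[array([0.5217, 0.2528, 0.1943])]
[0.50867247 0.25500498 0.1319973 ] [0.50774003 0.15882426 0.13354647]
```

>>> servo_tool(turn=[[0,0,0],[0,0,0],[0,0,0],[0,0,0],[0,0,0],[0,0,0],[0,0,0],[0,0,0],[0,0,0],[0,0,0],[0,0,0]], linear=[[0,0,-40],[-20,-15,-10],[-45,-30,0],[-45,-30,0],[-45,-30,0],[-45,-30,0],[-45,-30,0],[-45,-30,0],[-45,-30,0],[-45,-30,0],[0,0,0]], fingers=[0,0,0,0,0,0,0,0,0,0,0])

```text
time_s: 1.68
tool_pos: [0.4947, 0.2676, 0.2781]
tcp_rot: [[-0.955, 0.296, -0.003], [0.296, 0.955, -0.01], [-0.001, -0.01, -1.0]]
force: [-0.2, 0.5, -0.6]
opening: 0.002
```

>>> servo_tool(turn=[[0,0,0],[0,0,0],[0,0,0],[0,0,0],[0,0,0],[0,0,0],[0,0,0],[0,0,0]], linear=[[-25,-8,20],[0,0,25],[0,0,20],[0,0,12],[0,0,12],[0,0,12],[0,0,12],[0,0,12]], fingers=[0,0,0,0,0,0,0,0])

```text
time_s: 2.68
tool_pos: [0.5143, 0.2501, 0.1493]
tcp_rot: [[-0.955, 0.297, -0.002], [0.297, 0.955, -0.007], [0.0, -0.008, -1.0]]
force: [-0.6, -0.0, 1.4]
opening: -0.002
```

>>> servo_tool(turn=[[0,0,0],[0,0,0],[0,0,0],[0,0,0]], linear=[[0,0,8],[0,0,8],[0,0,6],[0,0,4]], fingers=[0,0,0,0])

```text
time_s: 3.18
tool_pos: [0.5138, 0.2502, 0.1239]
tcp_rot: [[-0.955, 0.297, -0.004], [0.297, 0.955, -0.007], [0.002, -0.008, -1.0]]
force: [-11.8, -4.7, 33.5]
opening: -0.001
```

```bash
python3 - <<'E'
from cell import r
import cv2
s=r.sense();print(s["time_s"],s["tool_pos"],s["force"])
a=r.read_camera("top")["frame"][:,:,::-1][80:305,140:440]
cv2.imwrite("pics/top1.png",cv2.convertScaleAbs(cv2.resize(a,(800,600),interpolation=cv2.INTER_CUBIC),alpha=1.8))
a=r.read_camera("side")["frame"][:,:,::-1][60:285,260:560]
cv2.imwrite("pics/side1.png",cv2.convertScaleAbs(cv2.resize(a,(800,600),interpolation=cv2.INTER_CUBIC),alpha=1.4))
E
```

```text
3.175 [0.51380196 0.25019625 0.12390193] [-11.82955765  -4.67114149  33.48961118]
```

View pics/top1.png

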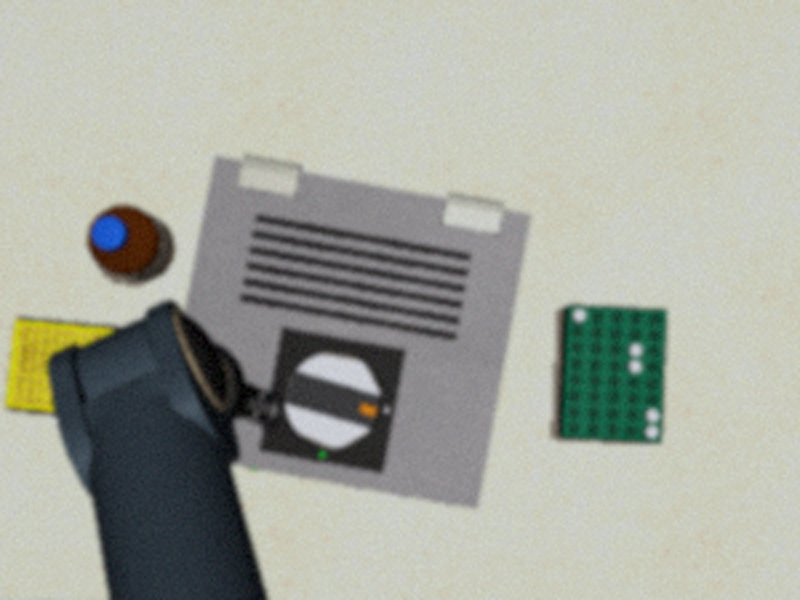

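View pics/side1.png

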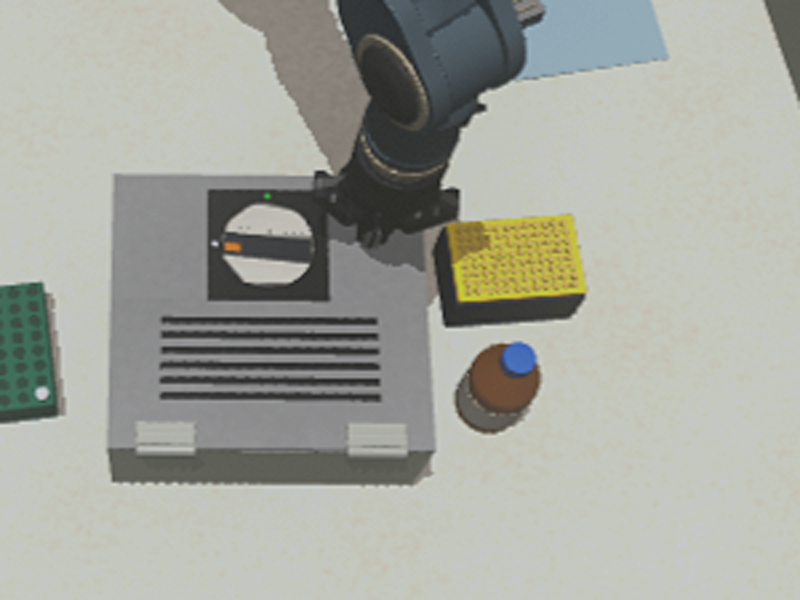

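```bash
python3 - <<'E'
from fit import *
from cell import r
S=r.read_camera("side");T=r.read_camera("top")
P=dict(fR=(.255,-.14,.004),a=(.239,.054,.006),b=(.239,-.054,.006),c=(.131,.054,.006),d=(.131,-.054,.006),w=(.185,-.047,.006),g=(.2325,0,.006))
t=dict(c=(282,329),d=(405,350),b=(383,471),a=(262,450),fR=(477,506),g=(322,455),w=(387,409))
s=dict(b=(208,190),d=(208,299),c=(329,300),fR=(113,175),w=(214,243),g=(267,196))
def im(v,o): return (np.array(v)+.5)/(8/3)-.5+o
def f(p):
    p=[*p,-.012]
    return np.concatenate([(proj(C,[cov(p,*P[k])])[0]-im(v,o)) for C,D,o in ((S,s,(260,60)),(T,t,(140,80))) for k,v in D.items()])
q=least_squares(f,np.load("p.npy")[:3],loss="soft_l1");print(q.x,q.cost,np.round(f(q.x),1))
p=[*q.x,.03];np.save("p1.npy",p);print("slot@.03",cov(p,.185,0,.006));p[3]=0;print(cov(p,.185,0,.006))
# slot edge angles
p[3]=-.012
for C,o,L in ((S,(260,60),[(224,234),(311,242),(222,257),(309,264)]),(T,(140,80),[(292,374),(382,396),(287,396),(372,420)])):
    print([np.round(oncover(C,p,im(v,o))*1e3,1).tolist() for v in L])
E
```

```text
[ 0.56551845  0.14924697 -0.16102195] 3.1005559008349515 [-1.  -0.3 -0.6  0.2  0.  -0.2 -0.9 -0.2 -0.1  0.2 -0.8 -0.1 -0.4 -0.8
 -0.3 -0.6 -0.3  0.4 -1.4  0.2  0.1  0.5 -0.1 -0.5 -0.7 -0.1]
slot@.03 [0.50655442 0.15882439 0.13354647]
[0.50629461 0.15886659 0.128     ]
[[194.4, -37.6], [186.6, 40.0], [171.9, -39.8], [165.1, 37.5]]
[[169.4, 37.3], [174.7, -42.4], [188.8, 38.2], [196.5, -37.5]]
```

>>> servo_tool(turn=[[0,0,0],[0,0,0],[0,0,0]], linear=[[0,0,-10],[0,0,-30],[0,0,-20]], fingers=[0,0,0])

```text
time_s: 3.75
tool_pos: [0.5141, 0.25, 0.1849]
tcp_rot: [[-0.955, 0.297, -0.004], [0.297, 0.955, -0.008], [0.001, -0.009, -1.0]]
force: [0.3, 0.1, -0.5]
opening: 0.0
```

>>> servo_tool(turn=[[0,0,-0.04],[0,0,0],[0,0,0],[0,0,0]], linear=[[-5,-30,0],[-8,-30,0],[-7,-29,0],[0,0,0]], fingers=[0.3,0.3,0.3,0.3])

```text
time_s: 4.25
tool_pos: [0.5114, 0.1572, 0.1873]
tcp_rot: [[-0.967, 0.257, 0.003], [0.257, 0.967, -0.005], [-0.004, -0.005, -1.0]]
force: [-0.3, 0.4, 0.7]
opening: 0.304
```

>>> servo_tool(turn=[[0,0,0],[0,0,0],[0,0,0]], linear=[[5,0.5,20],[0,0,15],[0,0,0]], fingers=[0.3,0.3,0.3])

```text
time_s: 4.62
tool_pos: [0.5077, 0.1613, 0.1515]
tcp_rot: [[-0.967, 0.255, 0.005], [0.255, 0.967, -0.004], [-0.006, -0.002, -1.0]]
force: [-0.2, -0.9, 0.1]
opening: 0.3
```

```bash
python3 - <<'E'
from cell import r
import cv2
from fit import *
s=r.sense();print(s["time_s"],s["tool_pos"],s["force"],s["tcp_rot"].round(3).tolist())
for n,o in (("top",(200,150)),("side",(300,90))):
    c=r.read_camera(n);print(n,proj(c,[s["tool_pos"]]))
    a=c["frame"][:,:,::-1][o[1]:o[1]+90,o[0]:o[0]+120]
    cv2.imwrite(f"pics/{n}2.png",cv2.convertScaleAbs(cv2.resize(a,(800,600),interpolation=cv2.INTER_CUBIC),alpha=1.8))
E
```

```text
4.625 [0.50772119 0.16127018 0.15145219] [-0.20969139 -0.87450499  0.08802731] [[-0.967, 0.255, 0.005], [0.255, 0.967, -0.004], [-0.006, -0.002, -1.0]]
top [[261.96740438 228.85500071]]
side [[361.48545654 146.92821625]]
```

View pics/top2.png

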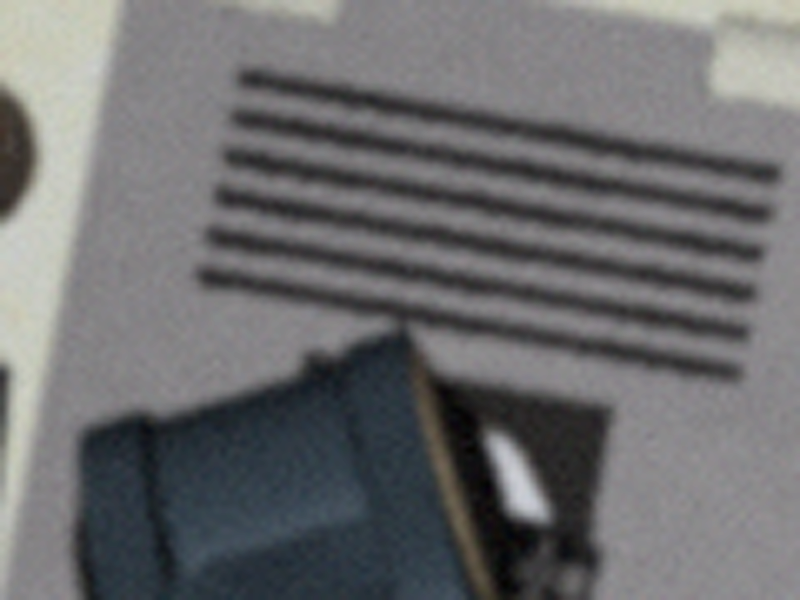

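View pics/side2.png

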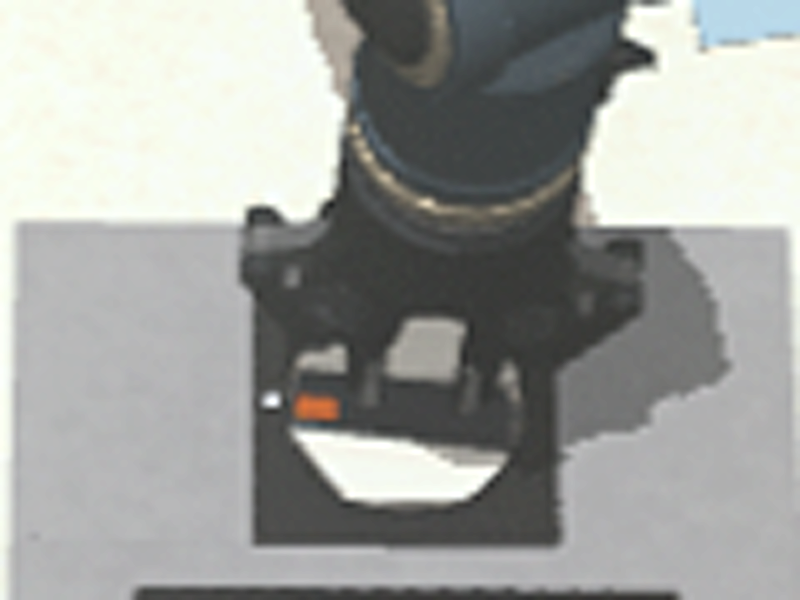

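>>> servo_tool(turn=[[0,0,0],[0,0,0],[0,0,0],[0,0,0]], linear=[[0,-2.5,12],[0,0,8],[0,0,6],[0,0,0]], fingers=[0.3,0.3,0.3,0.3])

```text
time_s: 5.22
tool_pos: [0.5088, 0.1592, 0.1255]
tcp_rot: [[-0.967, 0.255, 0.008], [0.255, 0.967, -0.002], [-0.009, 0.0, -1.0]]
force: [-0.2, -0.3, 0.6]
opening: 0.302
```

>>> servo_tool(turn=[[0,0.008,0],[0,0,0],[0,0,0]], linear=[[1.5,0,4],[0,0,4],[0,0,4]], fingers=[0.3,0.3,0.3])

```text
time_s: 5.6
tool_pos: [0.5077, 0.1597, 0.114]
tcp_rot: [[-0.967, 0.255, 0.001], [0.255, 0.967, 0.001], [-0.001, 0.001, -1.0]]
force: [-2.6, -0.9, 8.2]
opening: 0.301
```

>>> servo_tool(turn=[[0,0,0],[0,0,0]], linear=[[0,0,4],[0,0,4]], fingers=[0.3,0.3])

```text
time_s: 5.85
tool_pos: [0.5081, 0.1598, 0.1105]
tcp_rot: [[-0.967, 0.255, 0.0], [0.255, 0.967, 0.002], [0.0, 0.002, -1.0]]
force: [-13.9, -3.7, 46.0]
opening: 0.303
```

>>> servo_tool(turn=[[0,0,0.08],[0,0,0.1],[0,0,0.1],[0,0,0.1]], linear=[[0,0,2],[0,0,2],[0,0,2],[0,0,2]], fingers=[0.3,0.3,0.3,0.3])

```text
time_s: 6.35
tool_pos: [0.5093, 0.159, 0.111]
tcp_rot: [[-0.796, 0.605, 0.002], [0.605, 0.796, 0.004], [0.001, 0.005, -1.0]]
force: [-6.3, -2.8, 16.9]
opening: 0.303
```

>>> servo_tool(turn=[[0,0,0.1],[0,0,0.1],[0,0,0.1],[0,0,0.1]], linear=[[0.8,-0.6,2.5],[0.6,-0.6,2.5],[0.5,-0.7,2.5],[0.3,-0.5,2.5]], fingers=[0.3,0.3,0.3,0.3])

```text
time_s: 6.85
tool_pos: [0.5091, 0.1574, 0.1109]
tcp_rot: [[-0.486, 0.874, 0.007], [0.874, 0.486, 0.008], [0.003, 0.01, -1.0]]
force: [-6.2, -2.4, 21.0]
opening: 0.302
```

>>> servo_tool(turn=[[0.01,-0.004,0.1],[0,0,0.1],[0,0,0.1],[0,0,0.1]], linear=[[1,-0.5,2.5],[1,-1,2.5],[0.5,-0.7,2.5],[0.3,-0.7,2.5]], fingers=[0.3,0.3,0.3,0.3])

```text
time_s: 7.35
tool_pos: [0.5091, 0.1576, 0.1109]
tcp_rot: [[-0.095, 0.996, 0.006], [0.996, 0.094, 0.004], [0.003, 0.007, -1.0]]
force: [-6.5, -3.3, 21.7]
opening: 0.296
```

```bash
python3 - <<'E'
from cell import r
s=r.sense();print(s["time_s"],s["tool_pos"],s["force"],s["wrist_torque"],s["joint_positions"].round(1))
import cv2
c=r.read_camera("side");o=(300,90)
a=c["frame"][:,:,::-1][o[1]:o[1]+90,o[0]:o[0]+120]
cv2.imwrite(f"pics/side3.png",cv2.convertScaleAbs(cv2.resize(a,(800,600),interpolation=cv2.INTER_CUBIC),alpha=1.8))
E
```

```text
7.35 [0.50908618 0.15755627 0.11088655] [-6.50578781 -3.29984238 21.74344478] [-0.76582235  1.38883658  0.09812071] [-42.7  23.2  26.6 115.5 -14.8  44.1  -1.9]
```

View pics/side3.png

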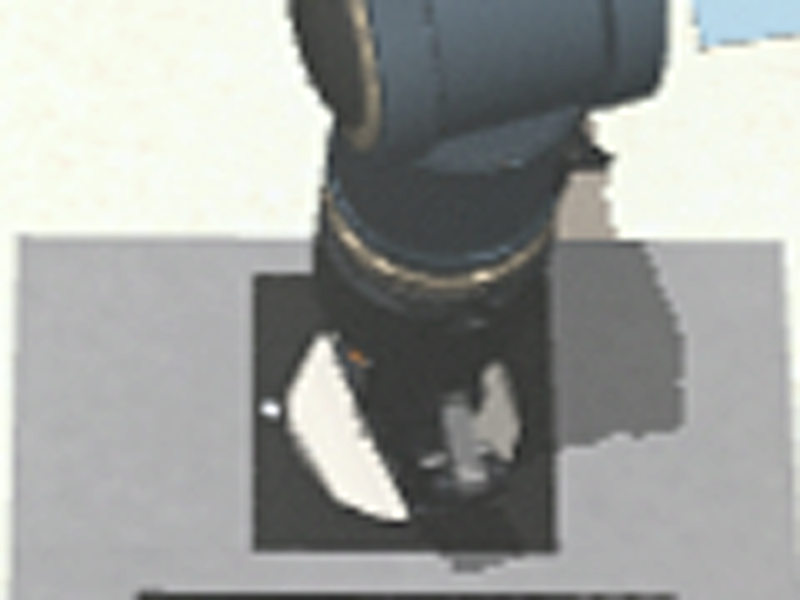

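>>> servo_tool(turn=[[0.005,-0.005,0.1],[0,0,0.1],[0,0,0.1],[0,0,0.1]], linear=[[0.5,-1,2.5],[0.3,-1,2.5],[0,-1,2.5],[0,-1,2.5]], fingers=[0.3,0.3,0.3,0.3])

```text
time_s: 7.9
tool_pos: [0.5095, 0.1574, 0.1109]
tcp_rot: [[0.315, 0.949, 0.009], [0.949, -0.315, 0.004], [0.007, 0.007, -1.0]]
force: [-5.9, -3.6, 21.4]
opening: 0.299
```

```bash
python3 - <<'E'
from cell import r
s=r.sense();print(s["time_s"],s["tool_pos"],s["force"],s["wrist_torque"],s["joint_positions"].round(1))
import cv2
c=r.read_camera("side");o=(300,90)
a=c["frame"][:,:,::-1][o[1]:o[1]+90,o[0]:o[0]+120]
cv2.imwrite(f"pics/side4.png",cv2.convertScaleAbs(cv2.resize(a,(800,600),interpolation=cv2.INTER_CUBIC),alpha=1.8))
E
```

```text
7.9 [0.50951527 0.15739967 0.11089079] [-5.94260733 -3.56413977 21.40762156] [-0.75585062  1.3018192   0.10876992] [-47.3  24.1  32.7 115.8 -18.5  44.5 -22. ]
```

View pics/side4.png

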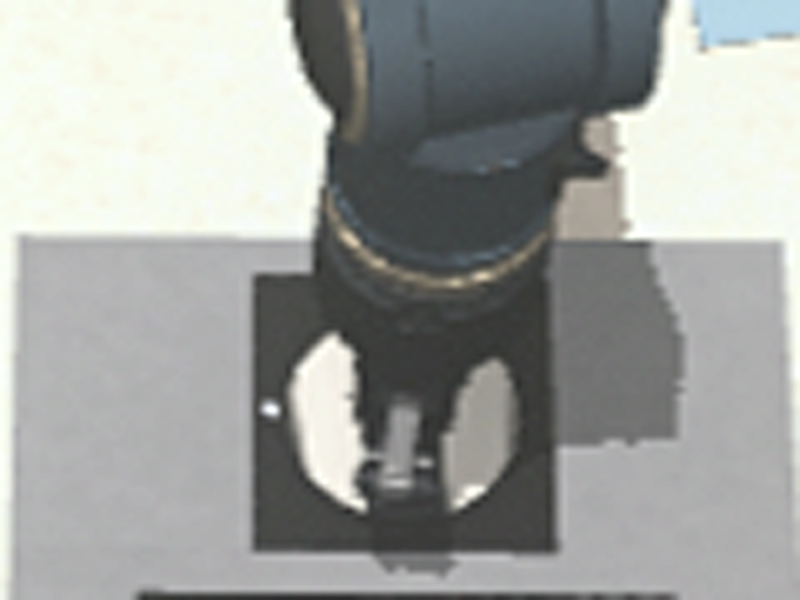

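>>> servo_tool(turn=[[0,-0.005,0.08],[0,0,0.08]], linear=[[0,-1,2.5],[0,-1,2.5]], fingers=[0.3,0.3])

```text
time_s: 8.2
tool_pos: [0.5103, 0.1578, 0.1109]
tcp_rot: [[0.464, 0.886, 0.011], [0.886, -0.464, 0.002], [0.007, 0.009, -1.0]]
force: [-5.5, -3.7, 21.0]
opening: 0.302
```

```bash
python3 - <<'E'
from cell import r
s=r.sense();print(s["time_s"],s["tool_pos"],s["force"],s["wrist_torque"],s["joint_positions"].round(1))
E
```

```text
8.2 [0.51032666 0.15775109 0.11093646] [-5.50765534 -3.69023648 21.03671457] [-0.83435796  1.25654418  2.08984432] [-49.3  24.7  35.2 115.8 -19.9  44.7 -30. ]
```

>>> servo_tool(turn=[[0,0,-0.1],[0,0,-0.1],[0,0,-0.04],[0,0,0]], linear=[[0,-1,2],[0,-1,1],[0,0,0],[0,0,-4]], fingers=[0.3,0.3,0.3,0.3])

```text
time_s: 8.7
tool_pos: [0.5126, 0.1598, 0.1169]
tcp_rot: [[0.232, 0.972, 0.02], [0.973, -0.232, 0.006], [0.011, 0.018, -1.0]]
force: [-0.4, 0.5, -0.3]
opening: 0.3
```

```bash
python3 - <<'E'
from cell import r
s=r.sense();print(s["time_s"],s["tool_pos"],s["force"],s["wrist_torque"],s["joint_positions"].round(1))
E
```

```text
8.7 [0.51257656 0.15976731 0.11691886] [-0.35047878  0.49706157 -0.3396419 ] [ 0.01424973 -0.01908738 -0.00755344] [-46.7  23.4  31.6 115.5 -17.3  44.4 -18.4]
```

>>> servo_tool(turn=[[0,0,0],[0,0,0],[0,0,0],[0,0,0],[0,0,0],[0,0,0],[0,0,0],[0,0,0],[0,0,0]], linear=[[0,0,-10],[0,0,-15],[0,0,-30],[0,0,-40],[0,0,-20],[45,0,0],[45,0,0],[45,0,0],[45,0,0]], fingers=[0.3,0.3,0.3,0.3,0.3,0.3,0.3,0.3,0.3])

```text
time_s: 9.82
tool_pos: [0.5558, 0.3335, 0.2466]
tcp_rot: [[0.243, 0.97, 0.028], [0.97, -0.243, 0.01], [0.016, 0.025, -1.0]]
force: [0.3, -0.0, -0.3]
opening: 0.3
```

```bash
python3 - <<'E'
from cell import r
import cv2
s=r.sense();print(s["time_s"],s["tool_pos"],s["force"])
a=r.read_camera("top")["frame"][:,:,::-1][80:305,140:440]
cv2.imwrite("pics/top5.png",cv2.convertScaleAbs(cv2.resize(a,(800,600),interpolation=cv2.INTER_CUBIC),alpha=1.8))
a=r.read_camera("side")["frame"][:,:,::-1][60:285,260:560]
cv2.imwrite("pics/side5.png",cv2.convertScaleAbs(cv2.resize(a,(800,600),interpolation=cv2.INTER_CUBIC),alpha=1.4))
E
```

```text
9.825 [0.55575167 0.33353395 0.24662637] [ 0.26854491 -0.02539688 -0.27495217]
```

View pics/top5.png

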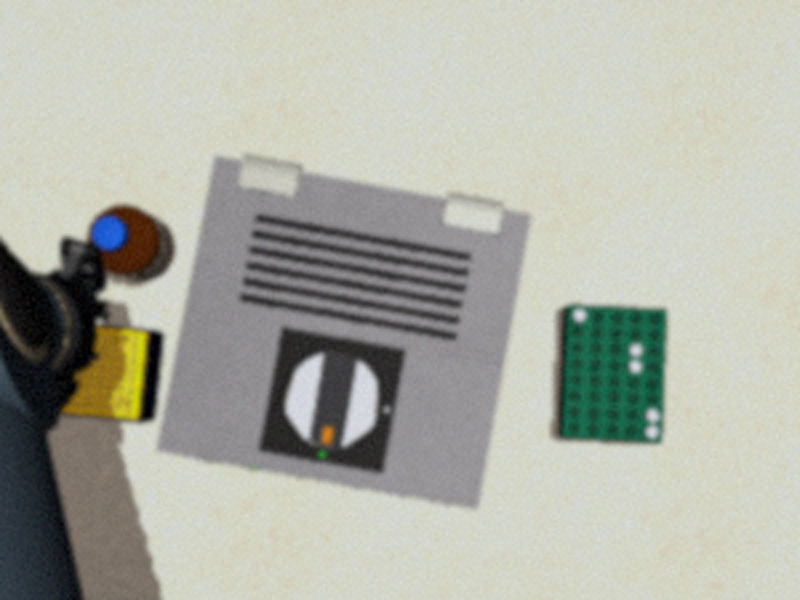

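View pics/side5.png

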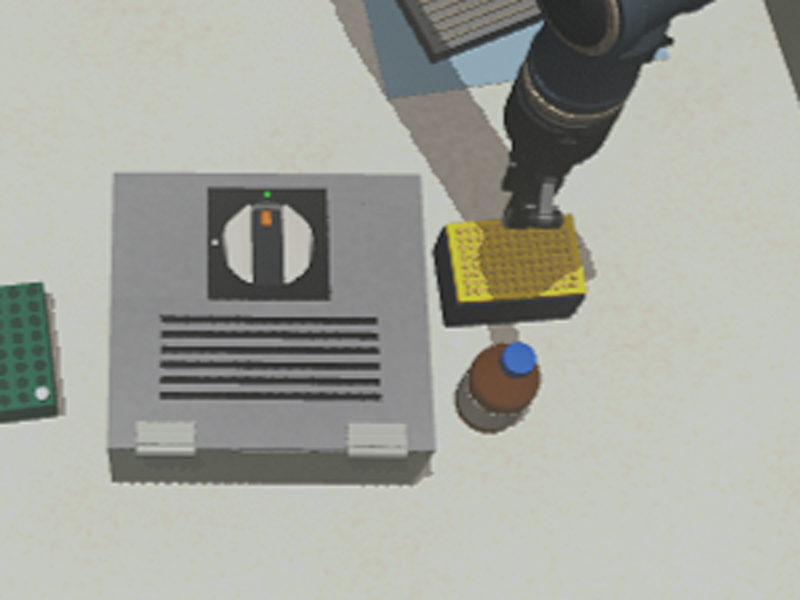

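```bash
python3 - <<'E'
from fit import *
from cell import r
p=np.load("p1.npy");p[3]=0.0
o,ex,ey=uframe(*p[:3])
for n in ("top","side"):
    c=r.read_camera(n);f=c["frame"]
    # rectify the plate: 1 px = 0.2 mm, u=l (+y left->col reversed), v=d
    src=proj(c,[cov(p,d,l,.006) for d,l in ((.13,.055),(.13,-.055),(.24,-.055),(.24,.055))]).astype(np.float32)
    H=cv2.getPerspectiveTransform(src,np.float32([[0,0],[550,0],[550,550],[0,550]]))
    w=cv2.warpPerspective(f,H,(550,550),flags=cv2.INTER_CUBIC)
    cv2.imwrite(f"pics/rect_{n}.png",cv2.convertScaleAbs(w[:,:,::-1],alpha=1.5))
    g=cv2.GaussianBlur(cv2.cvtColor(w,cv2.COLOR_RGB2GRAY),(0,0),4)
    m=(g>(int(g.max())+int(g.min()))//2).astype(np.uint8)
    rows=np.arange(190,370,5);L=[];R=[]
    for v in rows:
        x=np.where(m[v])[0]; gap=np.diff(x); i=gap.argmax(); L.append(x[i]);R.append(x[i+1])
    print(n,[round(float(np.degrees(np.arctan(np.polyfit(rows,q,1)[0]))),2) for q in (L,R)],np.mean(L),np.mean(R))
    # plate edges angle via same
    pl=[]
E
```

```text
top [0.52, 0.11] 212.61111111111111 350.22222222222223
side [0.1, 1.09] 201.83333333333334 342.8333333333333
```

View pics/rect_top.png

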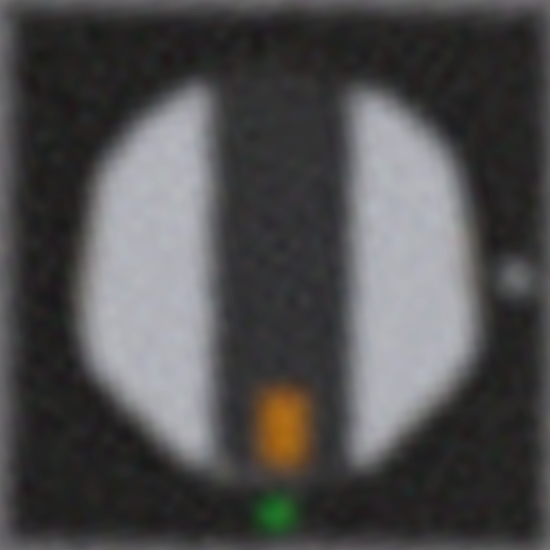

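View pics/rect_side.png

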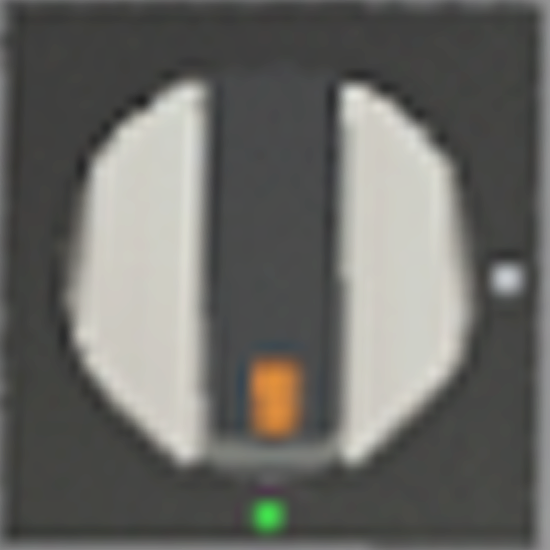

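```bash
python3 - <<'E'
from cell import r
print(r.hand_in())
E
```

```text
the job is handed in; nothing more can be done
None
```

The cover is down and the latch is turned to locked. I handed the job in at about 10 s of robot time, with the arm clear and touching nothing.

- **Closing:** I pushed the cover down on the plain sheet left of the latch plate with shut fingers. The tip reached z = 123.9 mm at 33 N, which is the solid stop.
- **Latching:** I set the slightly opened fingertips in the slot and pressed down with about 17–22 N while turning clockwise. The moment about the vertical rose to about 2.1 N m at the end, which is the latch stop. I then turned back within the slot's play and lifted straight out.
- **Last checks:**
  - In the straightened top and side pictures, the orange mark points at the green dot. The slot is within about 1° of pointing straight at the front edge.
  - The cover stayed down after release.
  - The box and bottle are at the same pixels as before. I judged the rack only by eye, and it looks unmoved.
  - The wrist force read about zero.

**Possible concerns:**
- The fingertips briefly pressed 46 N on the slot floor while they were being seated. This was the fingertips, not the arm or gripper body, and well under the 120 N wrist limit.
- The final moment at the stop was also higher than needed, at 2.1 N m against the roughly 0.1 N m needed to turn the rotor.

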